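# Fetch the steel cup from behind the box in the stock rack

## Task

In the two-bay stock rack a tall white box stands in front of a small turned steel cup. Move the box aside, standing it upright in the empty front part of the neighbouring bay of the same rack, then take the cup out and stand it upright in the shallow metal tray.

Things in the scene. Friction and masses are not known exactly. Their poses are not given: they have to be found in the camera images.
- rack: Fixed plywood rack, 200 (x) x 290 (y) mm. Origin: centre of underside, on the bench; x to the back. Bays 130 mm wide, centred at y = +70 (box, cup) and y = -70 mm (empty but for a bush 28 mm wide, 18 mm high near x = +70; put the box at x about -35). Bay floor 8 mm above the bench, free from x = -92 to +90; side and middle rails rise to 30 mm, back rail 34, front lip 14. May be left or right.
- box_center (a point): Centre (half-way up) of the tall white box that stands in the rack in front of the cup: 70 (x) x 39 (y) x 148 mm high, 36 to 65 g, loose, z up; its top is 74 mm above this point. Roughly parallel to the rack, 5 to 30 mm in front of the cup. A like box at the back of the bench is not meant.
- cup_center (a point): Centre (half-way up) of the plain turned steel cup behind the box: round, 32 mm diameter, 34 mm high, open on top, about 0.11 kg, loose, z up. Its foot is 17 mm below this point. The wider, lower steel cup (38 mm wide, 26 mm high) on the bare bench is not meant.
- tray: Fixed shallow open sheet-metal tray on the bench, 200 (x) x 220 (y) mm. Origin: centre of underside, on the bench; z up, x towards the back of the bench. Its flat floor is 3 mm above the bench, its rim about 16 mm, 3 to 5 mm thick. A loose marker pen, 17 mm thick, 137 mm long, lies in it along y near x = +60 mm; the rest, round x = -30, y = 0 mm, is free.
Things that resemble listed ones, but are neither listed nor needed, are in the scene too. What is shaped like the part that bears cup_center but purple or yellow is not meant.

How it is judged:
On the way:
1. the box stands upright and released in the neighbouring bay while the cup is still in its own bay (y of box_center in the frame of rack between -0.115 and -0.025 m and x of box_center in the frame of rack between -0.075 and 0.06 m and height (world z) of box_center below 0.087 m and angle between box_center's own z axis and vertical below 0.1 rad and contact force between the fingers and box below 0.3 N and y of cup_center in the frame of rack between 0 and 0.14 m and x of cup_center in the frame of rack between -0.1 and 0.1 m and height (world z) of cup_center below 0.045 m), for 0.2 s.
At the end, for the whole second after the job is handed in: The box stands upright (within 5 degrees) on the floor of the neighbouring bay, and the cup stands upright (within 6 degrees) on the floor of the tray; both at rest and released (y of box_center in the frame of rack between -0.115 and -0.025 m and x of box_center in the frame of rack between -0.075 and 0.06 m and height (world z) of box_center below 0.087 m and angle between box_center's own z axis and vertical below 0.1 rad and x of cup_center in the frame of tray between -0.095 and 0.095 m and y of cup_center in the frame of tray between -0.105 and 0.105 m and height (world z) of cup_center between 0.015 and 0.025 m and angle between cup_center's own z axis and vertical below 0.12 rad and linear speed of each of cup, box below 0.02 m/s); the robot touches nothing.
It also fails if it takes over 61 s, if anything falls off the work surface, if the arm or the gripper's body presses on something with over 40 N, if the wrist force passes 120 N, or if a joint passes its speed limit or range.

## Robot

A 7-joint arm with a two-finger parallel gripper is mounted at the origin on a cart in front of the work surface, level with it; the furniture and walls round the work are solid. World frame = base frame: x ahead of the robot, y to its left, z up, the work surface at z = 0. Lengths are in m, angles in rad, forces in N, time in s.
With the tool pointing down it reaches from about 0.4 to 0.85 m from the base axis. Payload 10.4 kg.
Tool frame: the origin (TCP) lies on the centre line of the jaws, within the pads' length; the fingertips stand 22 mm ahead of it and the grasp point (between the pads) lies 3 mm ahead of it; z points along the fingers, y is the direction in which the jaws open and shut (so a half turn about z gives the same grasp; the last joint's range is limited). The gripper opens to 85 mm and grips with 20 to 120 N. Pads are 22 mm wide; open, the fingers measure 114 mm over their backs; the gripper's body (76 mm by 85 mm) begins 54 mm behind the grasp point. The pads swing forward as they close: fully open they stand 13 mm farther back than shut.
Start: joints at [1.238, 0.332, -0.065, 1.46, 0.022, 1.35, -0.088], TCP at [0.191, -0.595, 0.253] pointing down, gripper open.
Joint ranges: [-2.6, 2.6], [-0.5, 2.12], [-1.47, 1.34], [0.16, 2.42], [-1.27, 4.41], [0.06, 2.06], [-2.6, 2.6]. Speed limits (rad/s): [2.22, 2.22, 2.79, 2.79, 3.14, 3.14, 3.14].

## Interface

Orientations are given as a unit quaternion [x, y, z, w].
In Python, from workcell import manip gives the robot as it stands. The module is installed in compiled form; this text tells all that it offers.
- The arm moves only by the shell command python3 -m crank 'ROWS' [FORCE]. ROWS is JSON, a list of rows, each a list of 3 entries, a list of its own where there are three numbers: the opening, from -1 (shut) to 1 (fully open), then the shift along the tool's x, y, z normalised to -1 to 1, where 1 is 80 mm, then the turn, a rotation vector about the tool's x, y, z normalised to -1 to 1, where 1 is pi/4 rad. In form: [[jaw, [tx, ty, tz], [ax, ay, az]], ...]. A call has exactly 5 rows; each row shifts and turns the commanded pose from where the row before left it, along the tool's axes as they then stand; what a row does not reach is not made up. A row lasts 1/10 s, in which the tool goes at most 50 mm and 8.59 degrees, less where a joint would pass 70% of its speed; a pose out of reach is approached as far as the arm can. A call with a number of a shift or a turn outside -1 to 1 is refused whole. A call with a gripper value outside its range is refused whole. The fingers move at their own pace and stop on an object; FORCE is the grip in N (left out, the last holds). Time passes only in rows, so rows that do not move let the fingers close, or fill a call up. It gives the time, the measured TCP pose, the force and the opening at its end, in the units of the state.
- manip.get_obs(): the state, without advancing time (a new reading comes with each control period).
- manip.camera(name): name is "scene" or "top" or "wrist"; returns the picture (400x640x3 uint8, blue, green, red); there is no depth.
- manip.camera_info(name): a dict with "K" (3x3 intrinsics, pixels), "camera_from_world" (4x4, takes a point from world to camera coordinates); the wrist camera has in their place "mount" (4x4, takes a point from camera to tool coordinates, whose origin is the TCP and whose axes are the flange's). Camera axes: x right, y down, z forward; pixel columns grow to the right and rows downward; lengths in m; the calibration is good to about 2 mm. A picture is of the moment at which its call begins: read the wrist's pose just before it. camera_info takes no time and is no camera call.
- manip.hand_in(): hands the job in, once; it reports no verdict.
The state is a dict: "clock": time; "joint_pos": joint angles; "joint_velocities": joint speeds; "tau": joint torques, N m; "position": TCP position; "ee_rot": TCP orientation; "ft_force": force on the tool from outside, world axes, zero at the start; "torque": the same for the moment, N m; "grip_width": opening from 0.0 (shut) to 1.0 (fully open).
Only numpy, scipy, OpenCV 4.12 (cv2) and the standard library are available. Lean on these libraries where they do the work, as an engineer would, in place of code of your own. Each camera call takes 0.05 s, during which the arm holds its last target.

## Working session

There is one attempt and no reset: what is moved stays moved. The work goes in short steps, Python scripts to look and compute and a shell command to move; the robot and the scene stay as the last step left them, time stands still between calls to the robot, and variables do not carry over. Pictures are saved under pics/ and viewed, and the job is handed in when it is done.

```bash
mkdir -p pics; ls
python3 - <<'E'
from workcell import manip
import cv2
print(manip.get_obs())
for n in("scene","top","wrist"):
    cv2.imwrite(f"pics/{n}0.png",manip.camera(n)); print(n,manip.camera_info(n))
E
```

```text
pics
{'clock': 0.0, 'joint_pos': array([ 1.23840206,  0.33288807, -0.06472658,  1.46095063,  0.02159123,
        1.34989412, -0.08848873]), 'joint_velocities': array([ 0.00067822, -0.00042282,  0.00090825,  0.00105468,  0.00019652,
       -0.00060962,  0.00087713]), 'tau': array([ 2.21500754e-04, -6.25436068e+01,  4.90813027e-02, -3.91606271e+01,
        1.63638534e-02,  9.64322680e-03, -1.11696056e-05]), 'position': array([ 0.19044687, -0.59491221,  0.25250141]), 'ee_rot': array([ 9.88022854e-01,  1.54305921e-01, -1.35955937e-04, -7.09542470e-04]), 'ft_force': array([ 0.40852732, -0.52527561,  0.04766818]), 'torque': array([ 0.03614985, -0.02139067, -0.01539633]), 'grip_width': 0.9982238518201982}
scene {'K': array([[403.02366789,   0.        , 324.46176068],
       [  0.        , 403.02366789, 197.81442571],
       [  0.        ,   0.        ,   1.        ]]), 'camera_from_world': array([[-0.44805652, -0.89381257, -0.0185591 ,  0.29988958],
       [-0.58191302,  0.30733941, -0.75294072,  0.33780451],
       [ 0.67869183, -0.32656021, -0.6578266 ,  0.73010892],
       [ 0.        , 
[... 291 characters left out ...]
     [-0.98849283,  0.00389198, -0.15121768,  0.52972855],
       [ 0.15124126,  0.00671931, -0.98847404,  1.23375161],
       [ 0.        ,  0.        ,  0.        ,  1.        ]])}
wrist {'K': array([[355.19821471,   0.        , 314.64937269],
       [  0.        , 355.19821471, 199.41339636],
       [  0.        ,   0.        ,   1.        ]]), 'mount': array([[ 5.32264446e-04, -9.46854408e-01, -3.21662006e-01,
         8.32367558e-02],
       [ 9.99999240e-01,  8.61723894e-04, -8.81866744e-04,
         6.04475324e-04],
       [ 1.11218325e-03, -3.21661292e-01,  9.46854147e-01,
        -1.21080595e-01],
       [ 0.00000000e+00,  0.00000000e+00,  0.00000000e+00,
         1.00000000e+00]])}
```

View pics/scene0.png

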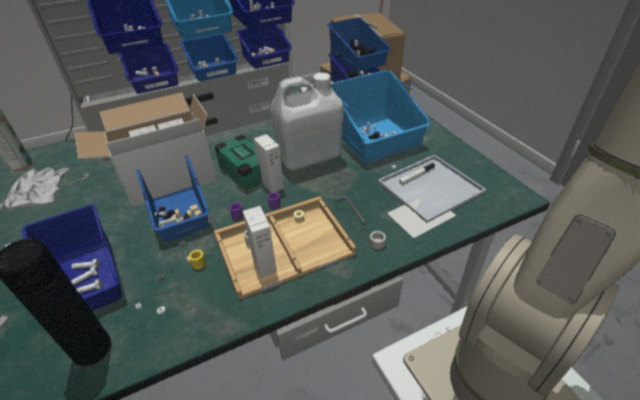

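View pics/top0.png

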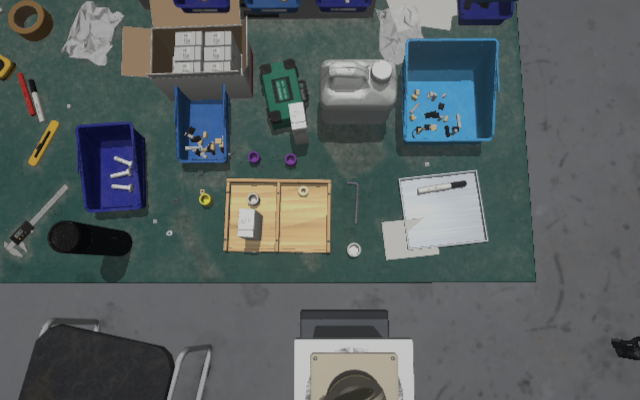

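View pics/wrist0.png

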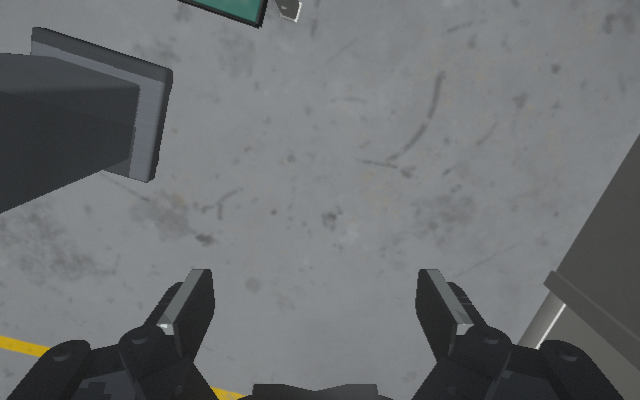

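The top view shows the rack around (278,216), with the cup near (253,200) behind the box near (248,222). The tray is at (443,210).

Things that could be mistaken for the targets:
- **Cup:** rack cup at top (253,200), wide bench cup (353,250), bush (303,191), purple parts (253,158) and (290,160), yellow part (205,200).
- **Box:** rack box (248,222), similar box at the back (298,117).

I choose the rack cup and the rack box, and check them in a close crop.

```bash
cat > h.py <<'E'
import numpy as np, cv2
from scipy.spatial.transform import Rotation as R
from workcell import manip
def cam(n,obs=None):
    i=manip.camera_info(n);K=i["K"]
    if n=="wrist":
        o=obs or manip.get_obs();T=np.eye(4);T[:3,:3]=R.from_quat(o["ee_rot"]).as_matrix();T[:3,3]=o["position"]
        return K,T@i["mount"]
    return K,np.linalg.inv(i["camera_from_world"])
def ray(c,p):
    K,T=c;d=T[:3,:3]@np.linalg.inv(K)@np.array([p[0],p[1],1.]);return T[:3,3],d/np.linalg.norm(d)
def onz(c,p,z):
    o,d=ray(c,p);return o+d*(z-o[2])/d[2]
def proj(c,P):
    K,T=c;q=np.linalg.inv(T)@np.r_[P,1];q=K@q[:3];return q[:2]/q[2]
def tri(cps):
    A=np.zeros((3,3));b=np.zeros(3)
    for c,p in cps:
        o,d=ray(c,p);M=np.eye(3)-np.outer(d,d);A+=M;b+=M@o
    X=np.linalg.solve(A,b);return X,[np.linalg.norm((np.eye(3)-np.outer(ray(c,p)[1],ray(c,p)[1]))@(X-c[0+1][:3,3])) for c,p in cps]
E
python3 - <<'E'
from h import *
t=cv2.imread("pics/top0.png");s=cv2.imread("pics/scene0.png")
a=cv2.resize(t[170:265,215:340],None,fx=6,fy=6,interpolation=2)
cv2.imwrite("pics/c1.png",a)
cv2.imwrite("pics/c2.png",cv2.resize(s[190:300,205:365],None,fx=5,fy=5,interpolation=2))
cv2.imwrite("pics/c3.png",cv2.resize(t[160:260,375:500],None,fx=6,fy=6,interpolation=2))
E
```

```text
(no output)
```

View pics/c1.png

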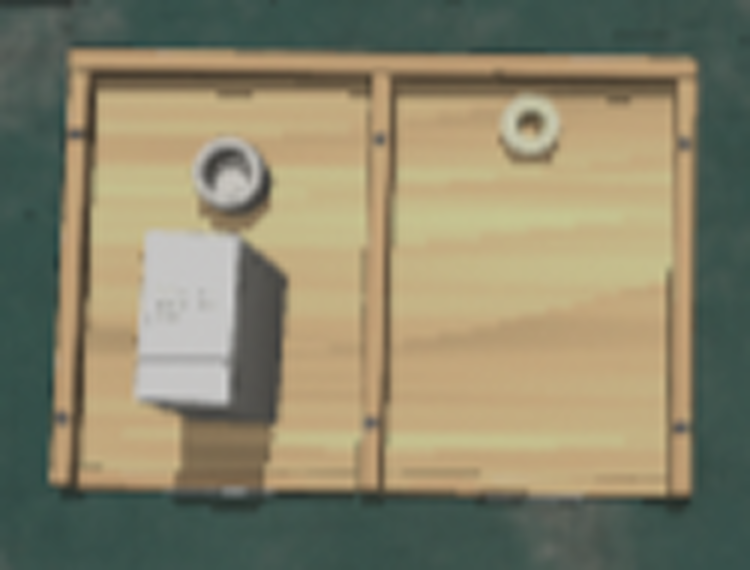

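View pics/c2.png

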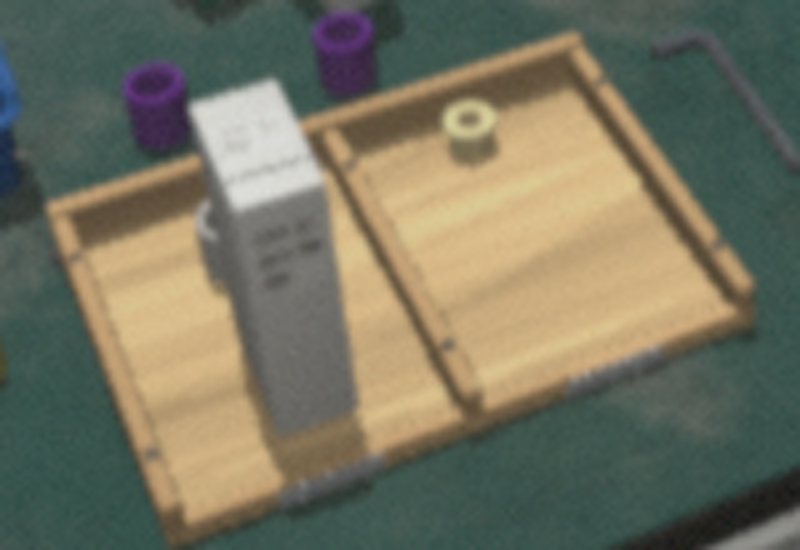

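View pics/c3.png

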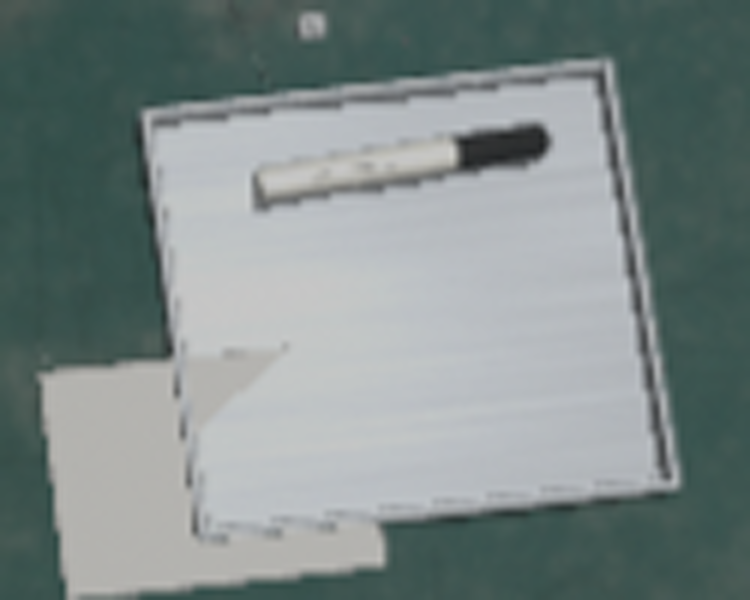

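Run:
```python
from h import *
np.set_printoptions(precision=4,suppress=True)
T=cam("top");S=cam("scene")
t=lambda x,y:((x+.5)/6-.5+215,(y+.5)/6-.5+170)
s=lambda x,y:((x+.5)/5-.5+205,(y+.5)/5-.5+190)
r=lambda x,y:((x+.5)/6-.5+375,(y+.5)/6-.5+160)
bt=[t(147,231),t(243,234),t(232,406),t(135,398)]
bs=[s(192,102),s(277,80),s(327,182),s(232,210)]
P=[]
for a,b in zip(bt,bs):
    X,e=tri([(T,a),(S,b)]);P.append(X);print("boxtop",X,e)
print("mean",np.mean(P,0)); Q=[onz(T,a,.156) for a in bt];print("at .156",np.mean(Q,0),Q)
# rack
print("rack BL",tri([(T,t(70,50)),(S,s(50,207))]))
print("rack BR",tri([(T,t(695,60)),(S,s(578,37))]))
print("FR",tri([(T,t(690,485)),(S,s(752,287))]))
print("FL",tri([(T,t(50,487)),(S,s(175,515))]))
for n,p,z in (("BL",(70,50),.034),("BR",(695,60),.034),("FR",(690,497),.02),("FL",(50,487),.03)): print(n,onz(T,t(*p),z))
print("cup top",onz(T,t(230,175),.042),"bush",onz(T,t(529,125),.026))
c=[onz(T,r(*p),.016) for p in((143,110),(610,62),(680,487),(200,538))];print("tray",c,np.mean(c,0))
print("pen",onz(T,r(258,188),.012),onz(T,r(545,140),.012))
```

```text
boxtop [0.4824 0.2855 0.1579] [np.float64(0.0004300599261171825), np.float64(0.00043005992611715096)]
boxtop [0.4816 0.2471 0.1548] [np.float64(0.00022452332160308085), np.float64(0.00022452332160307318)]
boxtop [0.411  0.2503 0.1565] [np.float64(0.0005367202682542736), np.float64(0.000536720268254293)]
boxtop [0.4144 0.29   0.1561] [np.float64(0.0005143805850924553), np.float64(0.0005143805850924877)]
mean [0.4474 0.2682 0.1563]
at .156 [0.4473 0.2681 0.156 ] [array([0.4828, 0.2863, 0.156 ]), array([0.4814, 0.2467, 0.156 ]), array([0.4108, 0.2498, 0.156 ]), array([0.4142, 0.2895, 0.156 ])]
rack BL (array([0.5824, 0.3463, 0.0315]), [np.float64(0.0008494039963213676), np.float64(0.0008494039963213895)])
rack BR (array([0.577 , 0.0589, 0.0297]), [np.float64(0.0004020163043213943), np.float64(0.0004020163043214295)])
FR (array([0.3829, 0.0624, 0.0235]), [np.float64(0.0001631582409884661), np.float64(0.00016315824098843672)])
FL (array([0.3818, 0.3485, 0.0284]), [np.float64(0.002754364172543092), np.float64(0.002754364172543192)])
BL [0.5823 0.3466 0.034 ]
BR [0.5764 0.0593 0.034 ]
FR [0.3777 0.0625 0.02  ]
FL [0.3828 0.3508 0.03  ]
cup top [0.5227 0.2705 0.042 ] bush [0.5478 0.1358 0.026 ]
tray [array([ 0.5837, -0.1306,  0.016 ]), array([ 0.6055, -0.3484,  0.016 ]), array([ 0.4082, -0.3698,  0.016 ]), array([ 0.3858, -0.1511,  0.016 ])] [ 0.4958 -0.25    0.016 ]
pen [ 0.5474 -0.1835  0.012 ] [ 0.5695 -0.3176  0.012 ]
```

```bash
cat >> h.py <<'E'
def delta(xyz,yawdeg):
    "tool-axis shift and turn (normalised) from the measured pose to a tool-down pose"
    o=manip.get_obs();A=R.from_quat(o["ee_rot"]);y=np.radians(yawdeg)
    G=R.from_matrix(np.array([[np.cos(y),np.sin(y),0],[np.sin(y),-np.cos(y),0],[0,0,-1]]))
    x=A.as_matrix()[:,0]
    np.set_printoptions(precision=4,suppress=True)
    print("pos",o["position"],"yaw",np.degrees(np.arctan2(x[1],x[0])),"t",o["clock"],"grip",o["grip_width"],"F",o["ft_force"])
    sh=A.inv().apply(np.array(xyz)-o["position"])/.08; tu=(A.inv()*G).as_rotvec()/(np.pi/4)
    print("shift",sh,"|",np.linalg.norm(sh)," turn",tu," shift-in-goal-axes",G.inv().apply(np.array(xyz)-o["position"])/.08)
E
python3 -m crank '[[1,[0,0,-0.12],[0,0,0.15]],[1,[0,0,-0.12],[0,0,0.15]],[1,[0,0,-0.12],[0,0,0.15]],[1,[0.39,-0.45,0],[0,0,0]],[1,[0.39,-0.45,0],[0,0,0]]]' 40
python3 -m crank '[[1,[0.39,-0.45,0],[0,0,0]],[1,[0.39,-0.45,0],[0,0,0]],[1,[0.39,-0.45,0],[0,0,0]],[1,[0.39,-0.45,0],[0,0,0]],[1,[0.39,-0.45,0],[0,0,0]]]'
python3 -c "
from h import *
delta([.43,.2675,.29],-2.6)"
```

```text
clock: 0.65
position: [0.2558, -0.5257, 0.2818]
ee_rot: [1.0, -0.023, -0.0, 0.0]
ft_force: [2.1, -0.5, 0.0]
grip_width: 1.001
clock: 1.15
position: [0.4207, -0.3514, 0.2821]
ee_rot: [1.0, -0.022, -0.0, 0.0]
ft_force: [0.1, -0.6, 1.4]
grip_width: 1.003
pos [ 0.4207 -0.3514  0.2821] yaw -2.506752762757335 t 1.15 grip 1.0026456429508734 F [ 0.1059 -0.6077  1.3515]
shift [-0.2219 -7.7335 -0.1004] | 7.737294136435304  turn [0.0002 0.     0.0021]  shift-in-goal-axes [-0.2345 -7.7331 -0.0989]
```

```bash
python3 -m crank '[[1,[0.1,-0.6,0],[0,0,0]],[1,[0.1,-0.6,0],[0,0,0]],[1,[0,0,0],[0,0,0]],[1,[0,0,0],[0,0,0]],[1,[0,0,0],[0,0,0]]]'
python3 -c "
from h import *
print(cam('wrist'))
cv2.imwrite('pics/w1.png',manip.camera('wrist'))"
```

```text
clock: 1.65
position: [0.4395, -0.2588, 0.282]
ee_rot: [1.0, -0.022, -0.0, 0.0]
ft_force: [-0.5, 0.4, 1.0]
grip_width: 1.004
(array([[355.19821471,   0.        , 314.64937269],
       [  0.        , 355.19821471, 199.41339636],
       [  0.        ,   0.        ,   1.        ]]), array([[-4.44261458e-02, -9.45697523e-01, -3.21997689e-01,
         5.22822211e-01],
       [-9.99012197e-01,  4.17410855e-02,  1.52417873e-02,
        -2.63001724e-01],
       [-9.73587440e-04,  3.22356753e-01, -9.46617756e-01,
         4.03045992e-01],
       [ 0.00000000e+00,  0.00000000e+00,  0.00000000e+00,
         1.00000000e+00]]))
```

View pics/w1.png

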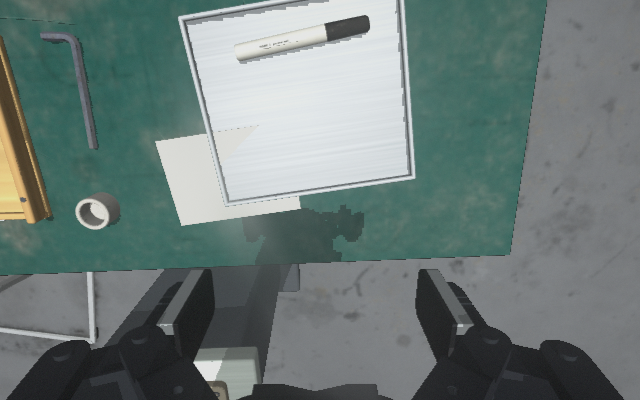

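The wrist view shows the tray with corners at (180,17), (414,179) and (227,205), and the pen at (302,38). The near part of the tray is free. I triangulate these against the top view.

Run:
```python
from h import *
np.set_printoptions(precision=4,suppress=True)
T=cam("top");W=cam("wrist")
r=lambda x,y:((x+.5)/6-.5+375,(y+.5)/6-.5+160)
for a,b in (((143,110),(180,17)),((680,487),(414,179)),((200,538),(227,205))):
    print(tri([(T,r(*a)),(W,b)]),onz(W,b,.016))
print("pen ends",tri([(T,r(258,175)),(W,(235,50))]),tri([(T,r(548,138)),(W,(369,23))]))
delta([.47,.16,.29],-2.6)
```

```text
(array([ 0.5858, -0.1316,  0.0096]), [np.float64(0.0008773145336410834), np.float64(0.0008773145336409601)]) [ 0.5857 -0.1336  0.016 ]
(array([ 0.4085, -0.3719,  0.0096]), [np.float64(0.00013040210676345255), np.float64(0.00013040210676345973)]) [ 0.4104 -0.37    0.016 ]
(array([ 0.386 , -0.1527,  0.0073]), [np.float64(0.00018972243632326934), np.float64(0.00018972243632340324)]) [ 0.3888 -0.1552  0.016 ]
pen ends (array([ 0.5535, -0.1834,  0.0133]), [np.float64(0.00020103065860201127), np.float64(0.00020103065860185577)]) (array([ 0.5722, -0.3201,  0.0075]), [np.float64(0.0009482839294083934), np.float64(0.0009482839294084696)])
pos [ 0.4394 -0.259   0.2819] yaw -2.614963205290625 t 1.7 grip 0.9985746255382218 F [ 1.1569  0.4076 -0.1675]
shift [ 0.1432 -5.2496 -0.1014] | 5.252526627121669  turn [ 0.0001  0.0004 -0.0003]  shift-in-goal-axes [ 0.1446 -5.2496 -0.1007]
```

```bash
python3 -m crank '[[1,[0.05,-0.6,-0.04],[0,0,0]],[1,[0.05,-0.6,-0.04],[0,0,0]],[1,[0.05,-0.6,-0.04],[0,0,0]],[1,[0,-0.6,-0.04],[0,0,0]],[1,[0,-0.6,-0.04],[0,0,0]]]'
python3 -m crank '[[1,[-0.1,-0.6,-0.05],[0,0,0]],[1,[-0.1,-0.6,-0.05],[0,0,0]],[1,[-0.2,-0.6,-0.05],[0,0,0]],[1,[-0.2,-0.6,-0.05],[0,0,0]],[1,[0,0,0],[0,0,0]]]'
python3 -m crank '[[1,[0,0,0],[0,0,0]],[1,[0,0,0],[0,0,0]],[1,[0,0,0],[0,0,0]],[1,[0,0,0],[0,0,0]],[1,[0,0,0],[0,0,0]]]'
python3 -c "
from h import *
delta([.4474,.268,.3],-2.6)
cv2.imwrite('pics/w2.png',manip.camera('wrist'))"
```

```text
clock: 2.2
position: [0.4623, -0.0179, 0.2982]
ee_rot: [1.0, -0.023, 0.0, 0.0]
ft_force: [1.8, 0.3, -0.6]
grip_width: 0.998
clock: 2.7
position: [0.4214, 0.1797, 0.315]
ee_rot: [1.0, -0.018, 0.001, -0.001]
ft_force: [-0.5, -0.7, -0.1]
grip_width: 1.002
clock: 3.2
position: [0.4235, 0.1733, 0.3139]
ee_rot: [1.0, -0.022, -0.0, -0.0]
ft_force: [-0.1, -0.5, -0.5]
grip_width: 0.998
pos [0.4235 0.1733 0.3139] yaw -2.576609781557567 t 3.2 grip 0.9980734988994918 F [-0.1116 -0.4649 -0.5226]
shift [ 0.2457 -1.1965  0.1735] | 1.2337068096155441  turn [-0.      0.0002  0.0005]  shift-in-goal-axes [ 0.2452 -1.1966  0.1735]
```

View pics/w2.png

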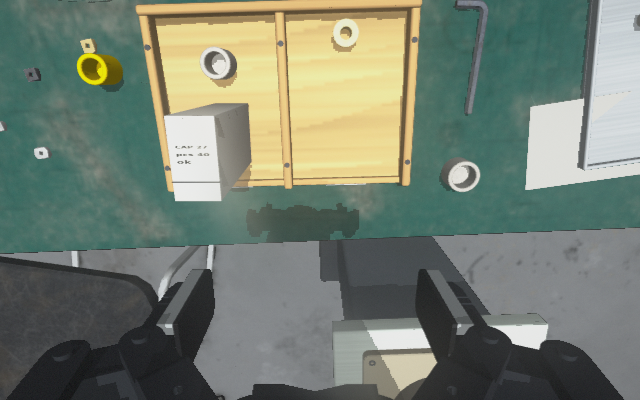

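Run:
```python
from h import *
w=cv2.imread("pics/w2.png");cv2.imwrite("pics/c4.png",cv2.resize(w[0:210,130:425],None,fx=2.7,fy=2.7,interpolation=2))
cv2.imwrite("pics/c5.png",cv2.resize(w[35:210,150:260],None,fx=3.4,fy=3.4,interpolation=2))
```

```text
(no output)
```

View pics/c4.png

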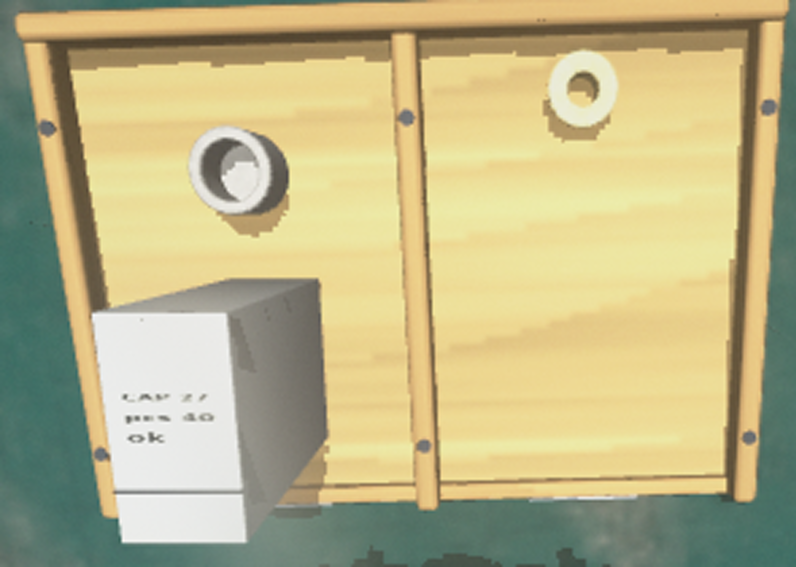

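View pics/c5.png

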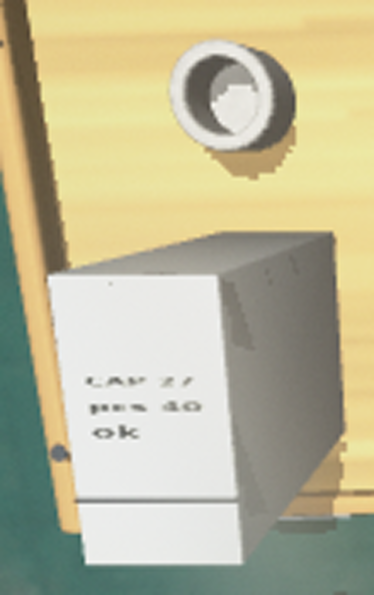

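The close crop (c5) shows the white rack box, with top corners at (49,274), (219,274), (243,565) and (85,564), and the plain steel cup rim centred at (222,96) behind it. I triangulate both with the top view.

Run:
```python
from h import *
np.set_printoptions(precision=4,suppress=True)
T=cam("top");W=cam("wrist")
t=lambda x,y:((x+.5)/6-.5+215,(y+.5)/6-.5+170)
w=lambda x,y:((x+.5)/3.4-.5+150,(y+.5)/3.4-.5+35)
v=lambda x,y:((x+.5)/2.7-.5+130,(y+.5)/2.7-.5)
bt=[t(147,231),t(243,234),t(232,406),t(135,398)]
bw=[w(49,274),w(219,274),w(243,565),w(85,564)]
P=[tri([(T,a),(W,b)])[0] for a,b in zip(bt,bw)];print(np.array(P),np.mean(P,0))
Q=np.array([onz(W,b,.156) for b in bw]);print(Q,Q.mean(0))
print("cup rim",tri([(T,t(230,175)),(W,w(222,96))]),onz(W,w(222,96),.042))
print("cup inner floor/base check bush top",tri([(T,t(529,125)),(W,v(582,88))]))
# mid-rail screws / rails top z=.03
for n,a,b in(("mid back",(379,139),(406,117)),("mid front",(370,423),(424,446)),("L back",(75,133),(47,128)),("L front",(61,417),(101,454)),("R back",(684,144),(768,107)),("R front",(680,428),(749,438))):
    print(n,tri([(T,t(*a)),(W,v(*b))])[0])
```

```text
[[0.4841 0.2878 0.1508]
 [0.4825 0.2483 0.1512]
 [0.4116 0.252  0.1499]
 [0.4147 0.2906 0.1532]] [0.4483 0.2697 0.1513]
[[0.4851 0.2863 0.156 ]
 [0.4835 0.2479 0.156 ]
 [0.414  0.2514 0.156 ]
 [0.416  0.29   0.156 ]] [0.4496 0.2689 0.156 ]
cup rim (array([0.5258, 0.2736, 0.0306]), [np.float64(0.0018632659395031322), np.float64(0.0018632659395033287)]) [0.5266 0.272  0.042 ]
cup inner floor/base check bush top (array([0.5506, 0.1356, 0.0176]), [np.float64(0.0015608231371520933), np.float64(0.001560823137152044)])
mid back [ 0.5466  0.2077 -0.0053]
mid front [0.4114 0.2073 0.0235]
L back [0.5451 0.3445 0.029 ]
L front [0.4146 0.3477 0.0266]
R back [0.5397 0.0641 0.0278]
R front [0.4091 0.0663 0.0269]
```

```bash
python3 -m crank '[[1,[0.125,-0.6,0],[0,0,0]],[1,[0.125,-0.6,0],[0,0,0]],[1,[0,0,0],[0,0,0]],[1,[0,0,0],[0,0,0]],[1,[0,0,0.3],[0,0,0]]]'
python3 -c "
from h import *
delta([.448,.2685,.135],-2.6)"
```

```text
clock: 3.75
position: [0.4486, 0.2689, 0.292]
ee_rot: [1.0, -0.022, 0.002, -0.001]
ft_force: [-0.3, 0.4, -0.4]
grip_width: 0.999
pos [0.4486 0.2689 0.292 ] yaw -2.552709951275904 t 3.75 grip 0.9989397884364761 F [-0.3303  0.4275 -0.3629]
shift [-0.0148  0.0079  1.963 ] | 1.9630444794668536  turn [-0.0019 -0.0051  0.0011]  shift-in-goal-axes [-0.007   0.0049  1.963 ]
```

```bash
python3 -m crank '[[1,[0,0,0.5],[0,0,0]],[1,[0,0,0.5],[0,0,0]],[1,[0,0,0.5],[0,0,0]],[1,[0,0,0.43],[0,0,0]],[1,[0,0,0],[0,0,0]]]'
python3 -m crank '[[1,[0,0,0],[0,0,0]],[0,[0,0,0],[0,0,0]],[-1,[0,0,0],[0,0,0]],[-1,[0,0,0],[0,0,0]],[-1,[0,0,0],[0,0,0]]]' 30
python3 -m crank '[[-1,[0,0,0],[0,0,0]],[-1,[0,0,0],[0,0,0]],[-1,[0,0,0],[0,0,0]],[-1,[0,0,0],[0,0,0]],[-1,[0,0,0],[0,0,0]]]'
```

```text
clock: 4.25
position: [0.4458, 0.2656, 0.1321]
ee_rot: [1.0, -0.023, -0.003, 0.002]
ft_force: [-0.3, -0.5, 0.6]
grip_width: 1.003
clock: 4.75
position: [0.448, 0.2693, 0.1367]
ee_rot: [1.0, -0.022, 0.001, -0.0]
ft_force: [-0.9, -0.8, 7.3]
grip_width: 0.448
clock: 5.25
position: [0.448, 0.2693, 0.1367]
ee_rot: [1.0, -0.022, 0.001, -0.0]
ft_force: [-0.9, -2.0, 7.6]
grip_width: 0.45
```

```bash
python3 -m crank '[[-1,[0,0,-0.1],[0,0,0]],[-1,[0,0,-0.2],[0,0,0]],[-1,[0,0,-0.25],[0,0,0]],[-1,[0,0,-0.2],[0,0,0]],[-1,[0,0,0],[0,0,0]]]'
python3 -c "
from h import *
delta([.443,.1365,.197],-1.2)
cv2.imwrite('pics/s3.png',manip.camera('scene'))
"
```

```text
clock: 5.75
position: [0.4483, 0.2698, 0.1986]
ee_rot: [1.0, -0.022, 0.002, -0.001]
ft_force: [0.4, -0.2, -1.1]
grip_width: 0.452
pos [0.4483 0.2698 0.1986] yaw -2.4931758443634227 t 5.75 grip 0.4519157449951289 F [ 0.4074 -0.1823 -1.1169]
shift [0.0062 1.6681 0.017 ] | 1.6682294394392023  turn [-0.0022 -0.0049 -0.0287]  shift-in-goal-axes [-0.0314  1.6678  0.0199]
```

View pics/s3.png

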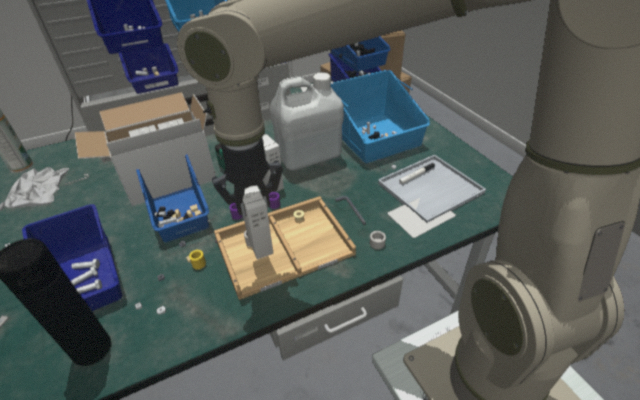

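The box is held upright at (256,225) and clear of the rack floor. I carry it sideways to the neighbouring bay.

```bash
python3 -m crank '[[-1,[0,0.25,0],[0,0,-0.01]],[-1,[0,0.4,0],[0,0,-0.01]],[-1,[0,0.45,0],[0,0,-0.01]],[-1,[0,0.35,0],[0,0,0]],[-1,[0,0.22,0],[0,0,0]]]'
python3 -m crank '[[-1,[0,0,0],[0,0,0]],[-1,[0,0,0],[0,0,0]],[-1,[0,0,0],[0,0,0]],[-1,[0,0,0.3],[0,0,0]],[-1,[0,0,0.2],[0,0,0]]]'
python3 -c "
from h import *
delta([.443,.1365,.137],-1.2)
cv2.imwrite('pics/s4.png',manip.camera('scene')[190:310,200:360])
"
```

```text
clock: 6.3
position: [0.443, 0.1328, 0.1949]
ee_rot: [1.0, -0.011, -0.001, 0.001]
ft_force: [-0.0, 0.1, 0.1]
grip_width: 0.454
clock: 6.8
position: [0.4432, 0.1365, 0.1547]
ee_rot: [1.0, -0.009, -0.0, -0.0]
ft_force: [0.2, 0.7, -0.2]
grip_width: 0.456
pos [0.4432 0.1365 0.1547] yaw -1.048785291891518 t 6.8 grip 0.45611501265094195 F [ 0.1627  0.6604 -0.2434]
shift [-0.0019  0.0002  0.2208] | 0.2207906389812105  turn [-0.0004  0.0001  0.0034]  shift-in-goal-axes [-0.002   0.0002  0.2208]
```

View pics/s4.png

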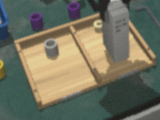

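The cup is still in its bay and the box is over the right bay. I lower it slowly and watch the force.

```bash
python3 -m crank '[[-1,[0,0,0.05],[0,0,0]],[-1,[0,0,0.05],[0,0,0]],[-1,[0,0,0.04],[0,0,0]],[-1,[0,0,0.03],[0,0,0]],[-1,[0,0,0],[0,0,0]]]'
python3 -m crank '[[-1,[0,0,0.02],[0,0,0]],[-1,[0,0,0.01],[0,0,0]],[-1,[0,0,0.01],[0,0,0]],[-1,[0,0,0],[0,0,0]],[-1,[0,0,0],[0,0,0]]]'
```

```text
clock: 7.35
position: [0.4435, 0.1354, 0.142]
ee_rot: [1.0, -0.01, 0.0, 0.0]
ft_force: [-0.5, 0.1, -0.7]
grip_width: 0.449
clock: 7.85
position: [0.4434, 0.1354, 0.1388]
ee_rot: [1.0, -0.01, 0.0, 0.0]
ft_force: [0.1, 0.1, -0.8]
grip_width: 0.455
```

```bash
python3 -m crank '[[-1,[0,0,0.01],[0,0,0]],[-1,[0,0,0.01],[0,0,0]],[-1,[0,0,0.01],[0,0,0]],[-1,[0,0,0],[0,0,0]],[-1,[0,0,0],[0,0,0]]]'
python3 -c "
from h import *
cv2.imwrite('pics/s5.png',cv2.resize(manip.camera('scene')[180:310,200:370],None,fx=4,fy=4))
"
```

```text
clock: 8.35
position: [0.4435, 0.1354, 0.1367]
ee_rot: [1.0, -0.01, 0.0, 0.0]
ft_force: [-2.4, -0.5, 5.1]
grip_width: 0.453
```

View pics/s5.png

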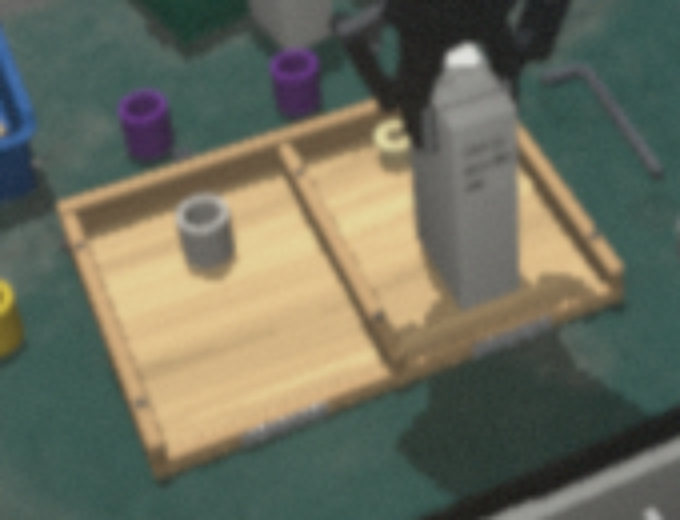

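The box is down in the right bay at about (465,230), with 5 N of contact. I release it and rise.

```bash
python3 -m crank '[[0.1,[0,0,0],[0,0,0]],[0.4,[0,0,0],[0,0,0]],[1,[0,0,0],[0,0,0]],[1,[0,0,0],[0,0,0]],[1,[0,0,0],[0,0,0]]]'
python3 -m crank '[[1,[0,0,0],[0,0,0]],[1,[0,0,0],[0,0,0]],[1,[0,0,-0.2],[0,0,0]],[1,[0,0,-0.4],[0,0,0]],[1,[0,0,-0.5],[0,0,0]]]'
python3 -m crank '[[1,[0,0,-0.5],[0,0,0]],[1,[0,0,-0.5],[0,0,0]],[1,[0,0,0],[0,0,0]],[1,[0,0,0],[0,0,0]],[1,[0,0,0],[0,0,0]]]'
python3 -c "
from h import *
delta([.443,.268,.29],-1.2)
w=manip.camera('wrist');cv2.imwrite('pics/w6.png',w)
s=manip.camera('scene');cv2.imwrite('pics/s6r.png',s);cv2.imwrite('pics/s6.png',cv2.resize(s[180:310,200:370],None,fx=4,fy=4))
"
```

```text
clock: 8.9
position: [0.4434, 0.1354, 0.1363]
ee_rot: [1.0, -0.01, 0.0, 0.0]
ft_force: [1.2, -0.2, 0.3]
grip_width: 0.997
clock: 9.4
position: [0.4425, 0.1352, 0.2244]
ee_rot: [1.0, -0.01, -0.001, 0.0]
ft_force: [1.1, 0.0, -0.1]
grip_width: 1.0
clock: 9.9
position: [0.443, 0.1351, 0.3033]
ee_rot: [1.0, -0.01, -0.001, 0.0]
ft_force: [0.5, -0.5, 0.5]
grip_width: 0.998
pos [0.443  0.1351 0.3033] yaw -1.152332305354828 t 9.9 grip 0.9976288639346415 F [ 0.4638 -0.5096  0.4508]
shift [-0.0333 -1.6604  0.1649] | 1.66893243059436  turn [0.0006 0.0019 0.0011]  shift-in-goal-axes [-0.0349 -1.6603  0.1656]
```

View pics/w6.png

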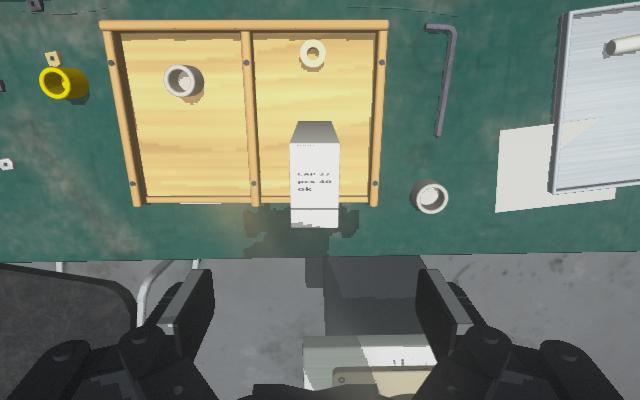

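View pics/s6.png

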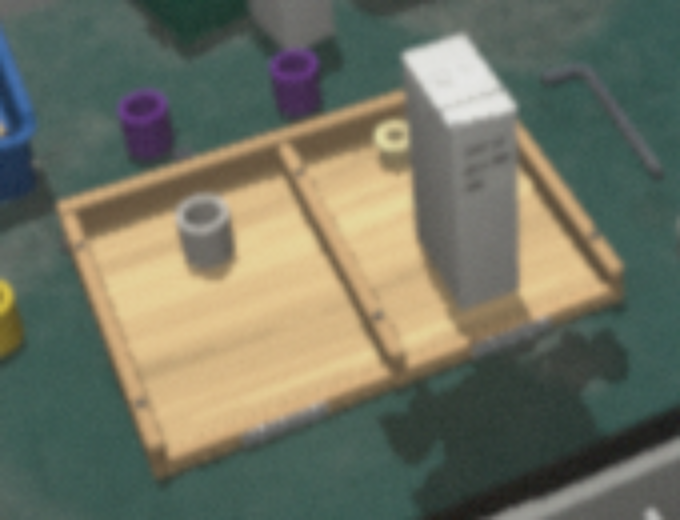

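The box stands upright and released in the right bay: wrist top face about (315,185), scene crop (465,180). The cup is still in its bay at wrist (183,80) and scene crop (204,212). Next I triangulate the cup rim, from top, wrist and scene, and the box corners.

Run:
```python
from h import *
np.set_printoptions(precision=4,suppress=True)
T=cam("top");W=cam("wrist");S=cam("scene")
w=cv2.imread("pics/w6.png")
cv2.imwrite("pics/c7.png",cv2.resize(w[50:240,150:350],None,fx=3,fy=3,interpolation=2))
t=lambda x,y:((x+.5)/6-.5+215,(y+.5)/6-.5+170)
s=lambda x,y:((x+.5)/4-.5+200,(y+.5)/4-.5+180)
cw=(183,80.5);cs=s(203,213);ct=t(230,175)
print("cup rim TS",tri([(T,ct),(S,cs)])," all",tri([(T,ct),(S,cs),(W,cw)]))
print("WS",tri([(W,cw),(S,cs)]),onz(W,cw,.042),onz(T,ct,.042),onz(S,cs,.042))
print("foot front (scene)",onz(S,s(210,268),.008))
# box: wrist top corners vs scene
for a,b in (((291,143),(404,52)),((339,144),(463,36)),((339,227),(516,105)),((291,224),(453,125))):
    print(tri([(W,a),(S,s(*b))])[0],onz(W,a,.156)[:2],onz(S,s(*b),.156)[:2])
print("base FL,FR",onz(S,s(463,305),.008),onz(S,s(518,288),.008))
```

```text
cup rim TS (array([0.5228, 0.2709, 0.0433]), [np.float64(0.0006317629191125591), np.float64(0.0006317629191125738)])  all (array([0.5253, 0.2702, 0.0396]), [np.float64(0.002281205847695639), np.float64(0.001292270043695142), np.float64(0.0019902418446081215)])
WS (array([0.527 , 0.2699, 0.0387]), [np.float64(0.0009474280972995922), np.float64(0.0009474280972996757)]) [0.5266 0.2678 0.042 ] [0.5227 0.2705 0.042 ] [0.5244 0.2712 0.042 ]
foot front (scene) [0.5116 0.2761 0.008 ]
[0.48   0.1519 0.1551] [0.4803 0.1521] [0.4789 0.152 ]
[0.4784 0.1156 0.1538] [0.4788 0.1158] [0.476  0.1167]
[0.4106 0.116  0.1558] [0.4105 0.1156] [0.4104 0.1165]
[0.4132 0.1539 0.155 ] [0.4139 0.1548] [0.4119 0.1534]
base FL,FR [0.4138 0.152  0.008 ] [0.4105 0.1171 0.008 ]
```

View pics/c7.png

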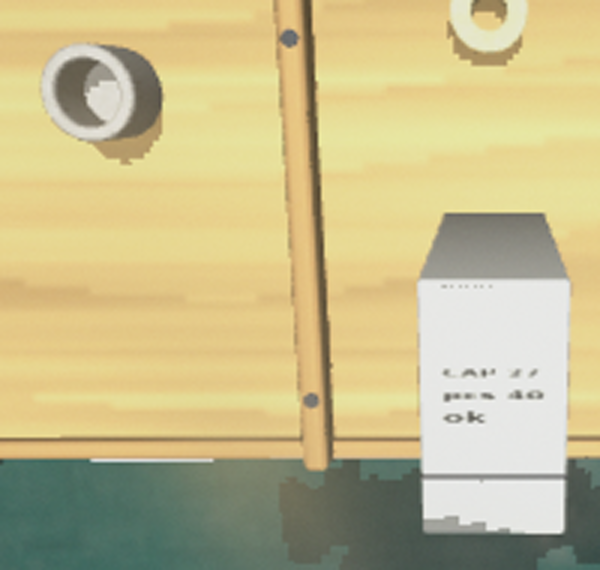

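```bash
python3 -m crank '[[0.4,[0.246,-0.43,0],[0,0,0]],[0.4,[0.246,-0.43,0],[0,0,0]],[0.4,[0.246,-0.43,0],[0,0,0]],[0.4,[0.246,-0.43,0],[0,0,0]],[0.4,[0,0,0.3],[0,0,0]]]'
python3 -m crank '[[0.4,[0,0,0.5],[0,0,0]],[0.4,[0,0,0.5],[0,0,0]],[0.4,[0,0,0.5],[0,0,0]],[0.4,[0,0,0],[0,0,0]],[0.4,[0,0,0],[0,0,0]]]'
python3 -c "
from h import *
delta([.5246,.271,.038],-1.2)
w=manip.camera('wrist');cv2.imwrite('pics/w8.png',w)
"
```

```text
clock: 10.5
position: [0.5257, 0.2768, 0.2803]
ee_rot: [1.0, -0.008, -0.0, -0.002]
ft_force: [-0.4, 0.2, -0.5]
grip_width: 0.699
clock: 11.0
position: [0.5246, 0.2715, 0.1606]
ee_rot: [1.0, -0.01, -0.001, 0.0]
ft_force: [0.9, 1.0, 0.8]
grip_width: 0.699
pos [0.5246 0.2715 0.1606] yaw -1.1284218518001496 t 11.0 grip 0.6991844251605391 F [0.8666 0.96   0.7594]
shift [0.0024 0.0061 1.5321] | 1.5320758185709429  turn [0.0002 0.002  0.0016]  shift-in-goal-axes [0.     0.0063 1.5321]
```

View pics/w8.png

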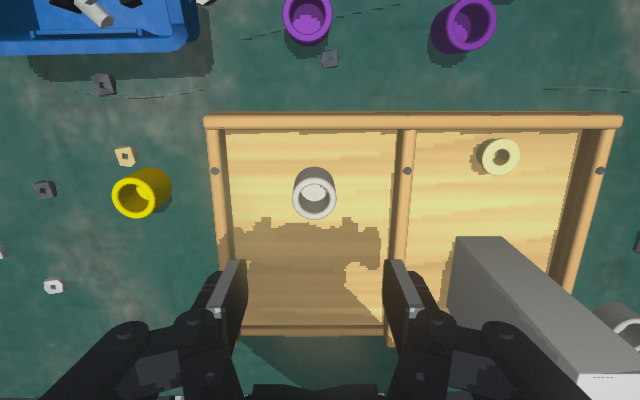

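The wrist view shows the cup rim centred at about (314,199), centred between the fingers. The box is well clear of the right finger.

```bash
python3 -c "
from h import *
W=cam('wrist');T=cam('top');S=cam('scene')
print(onz(W,(314,199),.042)); print(tri([(W,(314,199)),(T,((230.5)/6-.5+215,175.5/6-.5+170)),(S,(203.5/4-.5+200,213.5/4-.5+180))]))"
python3 -m crank '[[0.4,[0,0,0.4],[0,0,0]],[0.4,[0,0,0.4],[0,0,0]],[0.4,[0,0,0.3],[0,0,0]],[0.4,[0,0,0.2],[0,0,0]],[0.4,[0,0,0],[0,0,0]]]'
```

```text
[0.52720187 0.27234022 0.042     ]
(array([0.5250672 , 0.27141909, 0.03984256]), [np.float64(0.001635496903106029), np.float64(0.0020680080901322308), np.float64(0.0011527297554886314)])
clock: 11.55
position: [0.5249, 0.2712, 0.0561]
ee_rot: [1.0, -0.01, -0.0, 0.0]
ft_force: [-0.1, -0.8, -0.3]
grip_width: 0.701
```

```bash
python3 -m crank '[[0.4,[0.02,0,0.1],[0,0,0]],[0.4,[0,0,0.08],[0,0,0]],[0.4,[0,0,0.04],[0,0,0]],[0.4,[0,0,0],[0,0,0]],[0.1,[0,0,0],[0,0,0]]]' 40
python3 -m crank '[[-0.1,[0,0,0],[0,0,0]],[-1,[0,0,0],[0,0,0]],[-1,[0,0,0],[0,0,0]],[-1,[0,0,0],[0,0,0]],[-1,[0,0,0],[0,0,0]]]'
python3 -c "
from h import *
cv2.imwrite('pics/w9.png',manip.camera('wrist'))"
```

```text
clock: 12.05
position: [0.5266, 0.2715, 0.0391]
ee_rot: [1.0, -0.01, 0.0, -0.0]
ft_force: [-0.3, -0.5, -0.6]
grip_width: 0.557
clock: 12.55
position: [0.5267, 0.2715, 0.0393]
ee_rot: [1.0, -0.01, 0.0, -0.0]
ft_force: [-1.6, -0.9, 6.3]
grip_width: 0.359
```

View pics/w9.png

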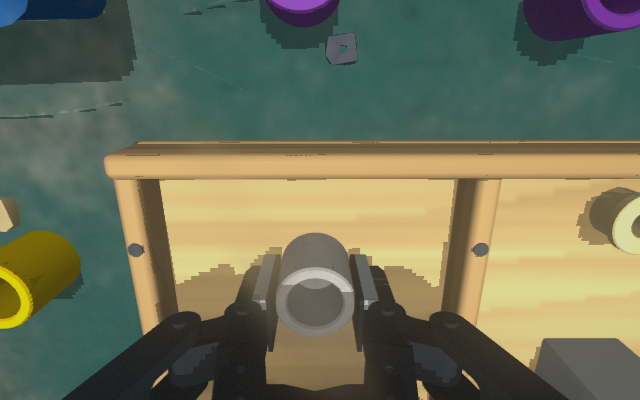

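The cup is held upright between the pads at about (315,295). I lift it high and carry it over the box.

```bash
python3 -m crank '[[-1,[0,0,-0.15],[0,0,0]],[-1,[0,0,-0.35],[0,0,0]],[-1,[0,0,-0.5],[0,0,0]],[-1,[0,0,-0.5],[0,0,0]],[-1,[0,0,-0.5],[0,0,0]]]'
python3 -m crank '[[-1,[0,0,-0.5],[0,0,0]],[-1,[0,0,-0.3],[0,0,0]],[-1,[0,0.2,0],[0,0,0]],[-1,[0,0.4,0],[0,0,0]],[-1,[0,0.5,0],[0,0,0]]]'
python3 -c "
from h import *
delta([.466,-.253,.26],-1.2)
cv2.imwrite('pics/w10.png',manip.camera('wrist'))"
```

```text
clock: 13.1
position: [0.5261, 0.2713, 0.2009]
ee_rot: [1.0, -0.01, -0.0, -0.0]
ft_force: [0.4, 0.4, -1.7]
grip_width: 0.364
clock: 13.6
position: [0.5239, 0.184, 0.2634]
ee_rot: [1.0, -0.008, 0.0, -0.0]
ft_force: [1.0, 0.2, -1.3]
grip_width: 0.364
pos [0.5239 0.184  0.2634] yaw -0.9535992036887424 t 13.6 grip 0.3637420210194863 F [ 1.0342  0.1505 -1.2884]
shift [-0.6333  5.4741  0.0373] | 5.510736433342504  turn [-0.0011 -0.0003  0.0055]  shift-in-goal-axes [-0.6098  5.4767  0.0423]
```

View pics/w10.png

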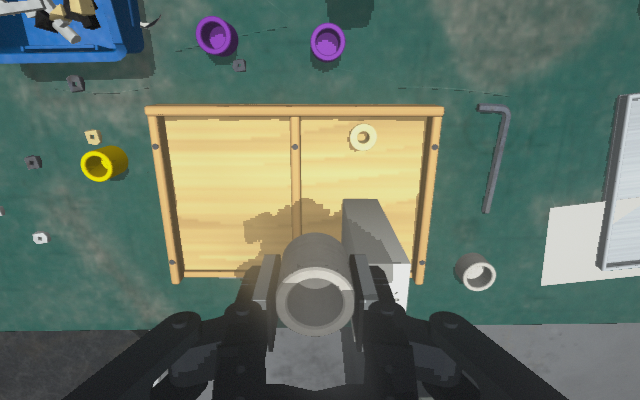

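The cup is still held at (315,295) and the box has not moved. I carry on to the tray.

```bash
python3 -m crank '[[-1,[0,0.55,0],[0,0,0]],[-1,[0,0.55,0],[0,0,0]],[-1,[0,0.55,0],[0,0,0]],[-1,[0,0.55,0],[0,0,0]],[-1,[0,0.55,0],[0,0,0]]]'
python3 -m crank '[[-1,[-0.1,0.55,0],[0,0,0]],[-1,[-0.1,0.55,0],[0,0,0]],[-1,[-0.1,0.5,0],[0,0,0]],[-1,[-0.1,0.4,0],[0,0,0]],[-1,[-0.1,0.3,0],[0,0,0]]]'
python3 -m crank '[[-1,[-0.1,0.2,0],[0,0,0]],[-1,[0,0.1,0],[0,0,0]],[-1,[0,0,0],[0,0,0]],[-1,[0,0,0],[0,0,0]],[-1,[0,0,0],[0,0,0]]]'
python3 -c "
from h import *
delta([.466,-.253,.037],-1.2)
cv2.imwrite('pics/w11.png',manip.camera('wrist'))"
```

```text
clock: 14.15
position: [0.5198, -0.0381, 0.2634]
ee_rot: [1.0, -0.01, 0.0, 0.0]
ft_force: [0.5, -0.0, -0.6]
grip_width: 0.362
clock: 14.65
position: [0.4756, -0.2219, 0.2631]
ee_rot: [1.0, -0.011, -0.0, 0.0]
ft_force: [0.7, 0.7, -0.4]
grip_width: 0.364
clock: 15.15
position: [0.4688, -0.2422, 0.2629]
ee_rot: [1.0, -0.009, 0.0, -0.0]
ft_force: [-0.6, 0.2, -1.2]
grip_width: 0.36
pos [ 0.4688 -0.2422  0.2629] yaw -1.0314022954814244 t 15.15 grip 0.35956600460402244 F [-0.5666  0.1641 -1.187 ]
shift [-0.0329  0.1363  2.824 ] | 2.827485913664613  turn [-0.0003 -0.0003  0.0037]  shift-in-goal-axes [-0.0317  0.1357  2.824 ]
```

View pics/w11.png

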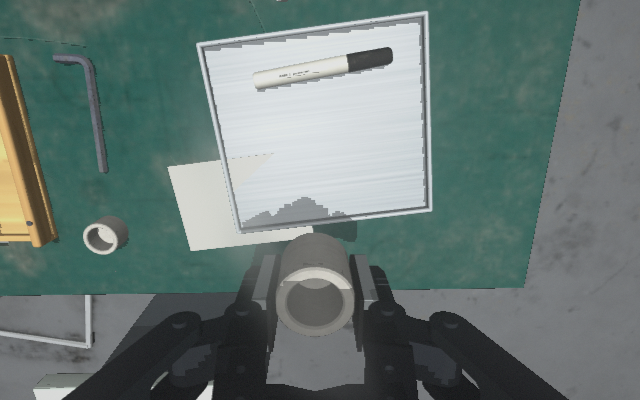

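The tray is free below; the pen lies at (323,68), well away from the drop point. I descend, then touch down slowly.

```bash
python3 -m crank '[[-1,[0,0.1,0.4],[0,0,0]],[-1,[0,0,0.55],[0,0,0]],[-1,[0,0,0.55],[0,0,0]],[-1,[0,0,0.5],[0,0,0]],[-1,[0,0,0.35],[0,0,0]]]'
python3 -m crank '[[-1,[0,0,0.15],[0,0,0]],[-1,[0,0,0.1],[0,0,0]],[-1,[0,0,0.07],[0,0,0]],[-1,[0,0,0.05],[0,0,0]],[-1,[0,0,0],[0,0,0]]]'
python3 -c "
from h import *
delta([.466,-.253,.0343],-1.2)"
```

```text
clock: 15.7
position: [0.4673, -0.2503, 0.0722]
ee_rot: [1.0, -0.009, -0.001, -0.001]
ft_force: [-0.2, 0.1, -0.9]
grip_width: 0.358
clock: 16.2
position: [0.4684, -0.2518, 0.0457]
ee_rot: [1.0, -0.01, 0.0, 0.0]
ft_force: [1.0, -0.3, -1.0]
grip_width: 0.36
pos [ 0.4684 -0.2518  0.0457] yaw -1.1500023376758421 t 16.2 grip 0.3601026215256451 F [ 0.9732 -0.3183 -1.0431]
shift [-0.0293  0.0161  0.1422] | 0.14601964822202357  turn [ 0.0008 -0.001   0.0011]  shift-in-goal-axes [-0.0292  0.0162  0.1422]
```

```bash
python3 -m crank '[[-1,[0,0,0.04],[0,0,0]],[-1,[0,0,0.04],[0,0,0]],[-1,[0,0,0.03],[0,0,0]],[-1,[0,0,0.01],[0,0,0]],[-1,[0,0,0],[0,0,0]]]'
python3 -m crank '[[-1,[0,0,0.01],[0,0,0]],[-1,[0,0,0.01],[0,0,0]],[-1,[0,0,0],[0,0,0]],[-1,[0,0,0],[0,0,0]],[-1,[0,0,0],[0,0,0]]]'
```

```text
clock: 16.7
position: [0.468, -0.2515, 0.0355]
ee_rot: [1.0, -0.01, -0.0, -0.0]
ft_force: [-0.6, 0.2, -1.1]
grip_width: 0.361
clock: 17.2
position: [0.4681, -0.2517, 0.0342]
ee_rot: [1.0, -0.01, 0.0, 0.0]
ft_force: [-2.6, 1.7, 5.4]
grip_width: 0.36
```

Contact of 5.4 N at TCP 0.0342, as expected for the tray floor. I release and rise.

```bash
python3 -m crank '[[-0.2,[0,0,0],[0,0,0]],[0,[0,0,0],[0,0,0]],[0.3,[0,0,0],[0,0,0]],[0.4,[0,0,0],[0,0,0]],[0.4,[0,0,0],[0,0,0]]]'
python3 -m crank '[[0.4,[0,0,0],[0,0,0]],[0.4,[0,0,-0.1],[0,0,0]],[0.4,[0,0,-0.3],[0,0,0]],[0.4,[0,0,-0.5],[0,0,0]],[0.4,[0,0,-0.5],[0,0,0]]]'
python3 -m crank '[[0.4,[0,0,-0.5],[0,0,0]],[0.4,[0,0,-0.5],[0,0,0]],[0.4,[-0.2,0,0],[0,0,0]],[0.4,[0,0,0],[0,0,0]],[0.4,[0,0,0],[0,0,0]]]'
python3 -c "
from h import *
cv2.imwrite('pics/w12.png',manip.camera('wrist'))
cv2.imwrite('pics/s12.png',manip.camera('scene'))
cv2.imwrite('pics/t12.png',manip.camera('top'))"
```

```text
clock: 17.7
position: [0.468, -0.2516, 0.034]
ee_rot: [1.0, -0.01, 0.0, 0.0]
ft_force: [0.7, 0.5, 0.3]
grip_width: 0.701
clock: 18.2
position: [0.4677, -0.2512, 0.1476]
ee_rot: [1.0, -0.01, -0.0, -0.0]
ft_force: [0.8, -0.8, 0.3]
grip_width: 0.697
clock: 18.7
position: [0.4518, -0.2513, 0.226]
ee_rot: [1.0, -0.01, -0.0, 0.0]
ft_force: [0.0, -0.6, -1.0]
grip_width: 0.701
```

View pics/w12.png

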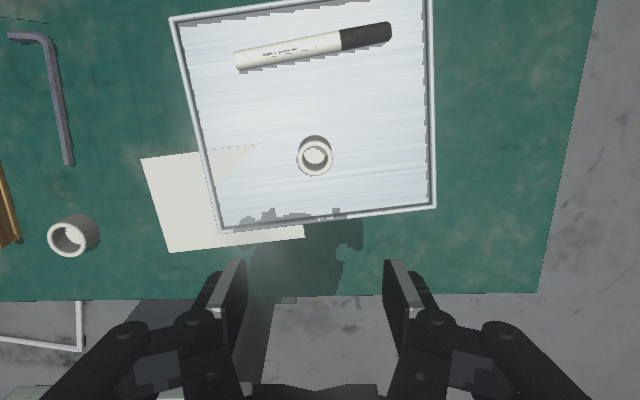

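View pics/s12.png

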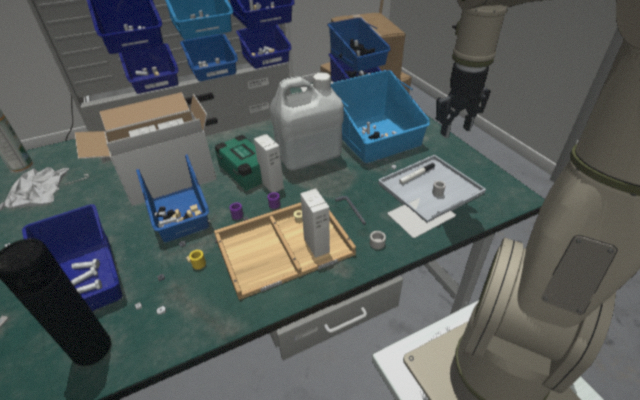

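View pics/t12.png

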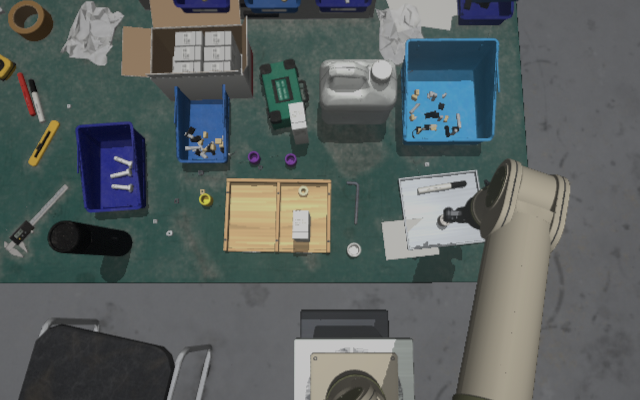

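The wrist view shows the cup upright in the tray, rim at (315,155). The scene shows it at (438,188), and the box upright in the right bay at (315,223). I check the cup position across the two views and hand in.

```bash
python3 -c "
from h import *
W=cam('wrist');S=cam('scene')
X=tri([(W,(315,157)),(S,(438.5,184.5))]);print(X)
y=np.radians(5.9);d=X[0][:2]-[.496,-.25];print('tray frame',[d[0]*np.cos(y)+d[1]*np.sin(y),-d[0]*np.sin(y)+d[1]*np.cos(y)])
o=manip.get_obs();print(o['clock'],o['ft_force'],abs(o['joint_velocities']).max())
print(manip.hand_in())"
```

```text
(array([ 0.46879447, -0.25143791,  0.03236152]), [np.float64(0.0001487222991356265), np.float64(0.00014872229913558512)])
tray frame [np.float64(-0.027209225666838966), np.float64(0.0013662295965221488)]
18.85 [0.12909178 1.27680453 0.07292794] 0.0027448963720998073
the job is handed in; nothing more can be done
None
```

I moved the white box into the front of the neighbouring (right-hand) bay, then stood the steel cup in the shallow tray and handed the job in at 18.9 s. The hand-in gives no verdict.

**Box:** It stands upright and released at about x −36, y −70 mm in the rack frame. After release its top corners measured 0.154 to 0.156 m high (0.156 expected), with the base directly under the top. The cup was still in its own bay then.

**Cup:** It stands upright at about x −27, y +1 mm in the tray frame. Its rim measured about 0.032 m, against 0.037 expected. I put that down to the 2 mm calibration and picking pixels by eye, because the cup touched down at the expected tool height. I judged it upright by eye in the wrist and scene views. The gripper was about 0.2 m clear of the cup and at rest.

**Disagreements:** Wrist and top-camera positions differed by 2 to 4 mm. Some heights measured from the top and wrist pair were low: tray rim 0.007 to 0.010 instead of 0.016 m, and cup rim 0.031 instead of 0.042 m before the grasp. The scene camera gave about the right height for the cup rim. For the heights that mattered I relied on the scene-camera pair and on contact force when setting down. I did not measure the tray floor directly.

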